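# Load a stack of Petri dishes on the shaker and lower the hold-down arm

### The job

Stack the three closed Petri dishes, lids up, in the middle of the shaker's round platform, the largest at the bottom, then the middle one, the smallest on top, all neatly centred. Set the glass down gently, without dropping it, then lower the hold-down arm gently so that its pad rests on the top dish. Leave the other things on the bench where they are.

Things in the scene. Friction and masses are not known exactly. Their poses are not given: they have to be found in the camera images.
- dish_large: closed glass Petri dish (lid taped on, one rigid piece) with cream medium inside; a flat disc 66 mm in diameter and 16 mm high; origin at the centre of its underside, z up through the lid; the largest of the three
- dish_medium: closed glass Petri dish (lid taped on, one rigid piece) with cream medium inside; a flat disc 54 mm in diameter and 15 mm high; origin at the centre of its underside, z up through the lid; the middle-sized of the three
- dish_small: closed glass Petri dish (lid taped on, one rigid piece) with cream medium inside; a flat disc 42 mm in diameter and 14 mm high; origin at the centre of its underside, z up through the lid; the smallest of the three
- shaker: fixed white bench shaker, housing 56 mm high, x -90 to 90, y -180 to 90 mm; on it a round aluminium platform 128 mm across with a black rubber mat 108 mm across, top 70 mm above the table. Origin on the table under the platform's centre. The hold-down arm's bracket (two white cheeks, 40 mm in x, 34 mm in y, top 149 mm above the table) stands at y = -130 mm
- platform (a point): centre of the platform, on top of its rubber mat (70 mm above the table); same axes as shaker
- holddown (a joint): angle of the hold-down arm, a steel bar 12 mm wide on a damped, stiff hinge along the shaker's x through its point (0, -130, 129) mm. 0: level, reaching along the shaker's +y over the platform, its pad just resting on the complete stack (45 mm high); 1.57: straight up; range -0.25 to 1.95. Above about 1 rad it stays where left, below it sinks slowly by its weight
- knob (a point): centre of the black barrel grip across the free end of the hold-down arm: 26 mm long along the shaker's x, 20 mm in diameter, 180 mm from the hinge axis (50 mm past the platform's centre when the arm is down)
- pad (a point): round black rubber pad (24 mm across) under the hold-down arm, 130 mm from the hinge, over the platform's centre when the arm is level; the point is the centre of its pressing face
- jar: small glass jar with white cap, 48 mm across, 55 mm high, among the dishes; bystander; origin under its centre
- lamp: low conical aluminium spirit lamp (unlit), 110 mm across, 70 mm high; bystander
- beaker: glass beaker, 72 mm across, 95 mm high; bystander
- reagent: amber bottle, 66 mm across, 150 mm high; bystander
- rack_block: grey plastic block 60 x 100 x 45 mm; bystander
- wide_dish: open empty glass dish, 94 mm across, 16 mm high; bystander, not one of the three
- forceps: steel forceps, 130 mm long, lying flat; bystander
Things that resemble listed ones, but are neither listed nor needed, are in the scene too. Leave any turquoise look-alike of the dish_large alone. Leave any black look-alike of the dish_medium alone.

How it is judged:
At the end, for the whole second after the job is handed in: Large dish on the mat, medium on it, small on top: each flat, lid up (0.1 rad), within 3 mm of its height, at rest, within 10 mm of the platform's centre and 8 mm of the dish beneath; hold-down arm level within 0.05 rad, its pad resting on the small dish (over 0.05 N) (horizontal distance between each of dish_large, dish_medium, dish_small and platform below 0.01 m and z of dish_large in the frame of platform between -0.003 and 0.003 m and angle between each of dish_large, dish_medium, dish_small's own z axis and vertical below 0.1 rad and linear speed of each of dish_large, dish_medium, dish_small below 0.02 m/s and z of dish_medium in the frame of platform between 0.013 and 0.019 m and z of dish_small in the frame of platform between 0.028 and 0.034 m and horizontal distance between dish_medium and dish_large below 0.008 m and horizontal distance between dish_small and dish_medium below 0.008 m and value of joint holddown between -0.05 and 0.05 rad and contact force between shaker and dish_small above 0.05 N); the robot touches nothing.
It fails at once if a dish is dropped from more than about 25 mm, thrown or knocked away (moves faster than 0.7 m/s with no finger on it) ((linear speed of dish_large above 0.7 m/s and contact force between the fingers and dish_large below 0.05 N) or (linear speed of dish_medium above 0.7 m/s and contact force between the fingers and dish_medium below 0.05 N) or (linear speed of dish_small above 0.7 m/s and contact force between the fingers and dish_small below 0.05 N)).
It fails at once if the pad is pressed on the dishes with more than 25 N (contact force between shaker and dish_small above 25 N).
It fails at once if a bystander is shoved more than 30 mm (distance of any of jar, lamp, beaker, reagent, rack_block, wide_dish, forceps from where it was at the start of the episode above 0.03 m).
It also fails if it takes over 69 s, if anything falls off the work surface, if the arm or the gripper's body presses on something with over 40 N, if the wrist force passes 120 N, or if a joint passes its speed limit or range.

### The arm

A 7-joint arm with a two-finger parallel gripper is mounted at the origin on the work surface. World frame = base frame: x ahead of the robot, y to its left, z up, the work surface at z = 0. Lengths are in m, angles in rad, forces in N, time in s.
With the tool pointing down it reaches from about 0.4 to 0.85 m from the base axis. Payload 10.4 kg.
Tool frame: the origin (TCP) lies between the finger pads; the fingertips stand manip.tip_extent ahead of it and the grasp point (between the pads) lies 6 mm ahead of it (manip.tip_extent is the distance from the TCP to the fingertips, in m); z points along the fingers, y is the line along which they close (so a half turn about z gives the same grasp; the last joint's range is limited). The gripper opens to 85 mm and grips with 20 to 120 N. Pads are 22 mm wide; open, the fingers measure 114 mm over their backs; the gripper's body (76 mm by 85 mm) begins 54 mm behind the grasp point. The pads swing forward as they close: fully open they stand 13 mm farther back than shut.
Start: joints at [-0.023, 0.332, -0.065, 1.46, 0.022, 1.35, -0.088], TCP at [0.625, 0, 0.256] pointing down, gripper open.
Joint ranges: [-2.6, 2.6], [-0.5, 2.12], [-1.47, 1.34], [0.16, 2.42], [-1.27, 4.41], [0.06, 2.06], [-2.6, 2.6]. Speed limits (rad/s): [2.22, 2.22, 2.79, 2.79, 3.14, 3.14, 3.14].

### API

Orientations are given as a unit quaternion [x, y, z, w].
In Python, from workcell import get_obs, optics, workorder, manip gives the robot as it stands.
- The arm moves only by the tool jog_arm, never from a script. Its argument "increments" is a list of rows, each a list of 7 numbers: the shift along the tool's x, y, z in m, then the turn, a rotation vector about the tool's x, y, z in rad, then the opening, from -1 (shut) to 1 (fully open). A call has 1 to 5 rows; each row is the pose to reach, as a shift and turn from the pose commanded when the call began, along the tool's axes at that moment; what a row does not reach only later rows make up. A row lasts 1/12 s, in which the tool goes at most 41.7 mm and 7.16 degrees, less where a joint would pass 70% of its speed; a pose out of reach is approached as far as the arm can. A call with a gripper value outside its range is refused whole. The fingers move at their own pace and stop on an object; "grip_force" is the grip in N (left out, the last holds). Time passes only in rows, so rows that repeat a pose let the fingers close. It gives the time, the measured TCP pose, the force, the opening and the grip force at its end, in the units of the state.
- get_obs(): the state, without advancing time (a new reading comes with each control period).
- optics.camera(name): name is "scene" or "side" or "wrist"; returns a dict with "color" (384x512x3 uint8, red, green, blue), "depth" (384x512 float32, m along the optical axis (not along the pixel's ray), 0 where there is no reading), "K" (3x3 intrinsics, pixels), "k1" (the pictures are not rectified: a ray, as slopes to the right and down, at radius r is drawn at 1 + k1 r^2 times it, then the intrinsics apply), "R" (3x3) and "t" (3): a world point X has camera coordinates R X + t. Camera axes: x right, y down, z forward; pixel columns grow to the right and rows downward; lengths in m; the calibration is good to about 2 mm. A picture is of the moment at which its call begins.
- workorder.hand_in(): hands the job in; it is judged then, once.
The state is a dict: "clock": time; "joint_pos": joint angles; "joint_velocities": joint speeds; "tau": joint torques, N m; "position": TCP position; "ee_rot": TCP orientation; "ft_force": force on the tool from outside, world axes, zero at the start; "torque": the same for the moment, N m; "grip_width": opening from 0.0 (shut) to 1.0 (fully open); "grasp_force": force on a finger pad.
Only numpy, scipy, OpenCV 4.12 (cv2) and the standard library are available. Lean on these libraries where they do the work, as an engineer would, in place of code of your own. Each camera call takes 0.05 s, during which the arm holds its last target. There are 200 camera calls.

## Working session

There is one attempt and no reset: what is moved stays moved. The work goes in short steps, Python scripts to look and compute and a tool call to move; the robot and the scene stay as the last step left them, time stands still between calls to the robot, and variables do not carry over. Pictures are saved under pics/ and viewed, at most 10 in all, crops included, and the job is handed in when it is done.

Besides the shell and the picture viewer there is one more tool, called after "Emit:" as a command line: name --pt "numbers of a row" for each row, then --argument value for the rest. jog_arm: Moves the arm, as the interface text tells. Its arguments: {"type":"object","properties":{"increments":{"type":"array"},"grip_force":{"type":"number"}},"required":["increments"]}

```bash
mkdir -p pics; ls
cat > h.py <<'E'
import numpy as np, cv2
from workcell import get_obs, optics, workorder, manip
def cam(n):
    return optics.camera(n)
def pts(c):
    h,w=c["depth"].shape; K=c["K"]
    u,v=np.meshgrid(np.arange(w),np.arange(h))
    p=cv2.undistortPoints(np.stack([u,v],-1).reshape(-1,1,2).astype(float),K,np.array([c["k1"],0,0,0.]))
    d=c["depth"].reshape(-1,1)
    X=np.hstack([p[:,0]*d,d])
    return ((X-c["t"])@c["R"]).reshape(h,w,3)
E
python3 - <<'E'
from h import *
o=get_obs(); print(o, manip.tip_extent)
for n in ["scene","side","wrist"]:
    c=cam(n); np.savez(f"{n}0.npz",**c); print(n,c["K"].tolist(),c["k1"],(-c["R"].T@c["t"]).round(3))
    cv2.imwrite(f"pics/{n}0.png",c["color"][:,:,::-1])
E
```

```text
pics
{'clock': 0.0, 'joint_pos': array([-0.02263871,  0.33289933, -0.06470879,  1.4609573 ,  0.02163472,
        1.34990958, -0.08847358]), 'joint_velocities': array([-0.00127345,  0.00101072,  0.00107954, -0.00020263, -0.00090451,
        0.00119734,  0.0004398 ]), 'tau': array([ 4.98105128e-04, -6.25449800e+01,  4.97091911e-02, -3.91610491e+01,
        1.63588714e-02,  9.83294769e-03, -6.01235030e-06]), 'position': array([6.24650469e-01, 1.41230622e-05, 2.55491166e-01]), 'ee_rot': array([ 7.07070385e-01,  7.07142790e-01, -5.56299955e-04, -4.85601329e-04]), 'ft_force': array([ 0.2579092 ,  0.23555317, -0.55870635]), 'torque': array([-0.01138505, -0.02605875, -0.02523835]), 'grasp_force': 0.0, 'grip_width': 0.9956173454396954} 0.025
scene [[385.61055449627577, 0.0, 255.2671906126716], [0.0, 385.61055449627577, 192.69850919699468], [0.0, 0.0, 1.0]] -0.07509114596988746 [1.227 0.264 0.843]
side [[373.1880459146021, 0.0, 264.072410834538], [0.0, 373.1880459146021, 182.77712329591273], [0.0, 0.0, 1.0]] 0.01876977896274433 [0.047 0.735 0.946]
wrist [[317.6428596256952, 0.0, 254.04268050455977], [0.0, 317.6428596256952, 189.8254369857669], [0.0, 0.0, 1.0]] -0.002762023485530637 [0.624 0.085 0.373]
```

View pics/scene0.png

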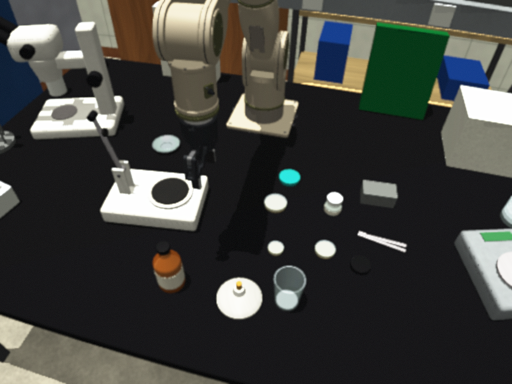

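View pics/side0.png

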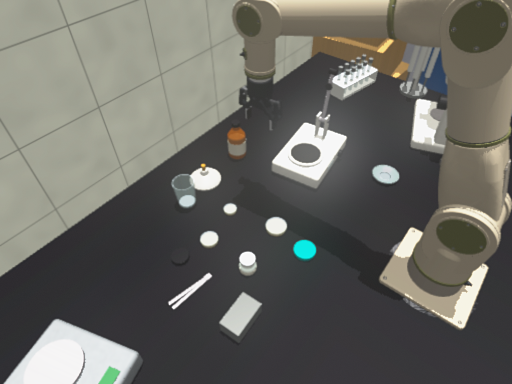

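The scene view shows large (276,203), small (276,248), medium (325,249), jar (333,204), and the shaker mat (171,192) with bracket (124,175) and knob (93,115). The side view shows large (276,226), small (230,209), medium (209,239), and mat (306,153).

```bash
cat >> h.py <<'E'
def ray_z(c,uv,z):
    p=cv2.undistortPoints(np.array(uv,float).reshape(-1,1,2),c["K"],np.array([c["k1"],0,0,0.]))[:,0]
    d=np.c_[p,np.ones(len(p))]@c["R"]; o=-c["R"].T@c["t"]
    return o+d*((z-o[2])/d[:,2])[:,None]
def blob(c,seed,mask):
    n,l,s,ce=cv2.connectedComponentsWithStats(mask.astype(np.uint8))
    k=l[seed[1],seed[0]]
    if k==0: return None
    cs,_=cv2.findContours((l==k).astype(np.uint8),cv2.RETR_EXTERNAL,cv2.CHAIN_APPROX_NONE)
    return (l==k),max(cs,key=len)[:,0]
E
python3 - <<'E'
from h import *
seeds=dict(scene=dict(L=(276,203),S=(276,248),M=(325,249),jar=(335,198),mat=(171,190),shk=(150,212)),side=dict(L=(276,226),S=(230,209),M=(209,239),jar=(248,258),mat=(306,153),shk=(300,175)))
for n in seeds:
    c=dict(np.load(f"{n}0.npz")); P=pts(c); g=c["color"].astype(int)
    br=g.min(2)>70
    for k,s in seeds[n].items():
        m=br if k!="mat" else (g.max(2)<70)
        b=blob(c,s,m)
        if b is None: print(n,k,g[s[1],s[0]],P[s[1],s[0]]);continue
        q=P[b[0]]; q=q[c["depth"][b[0]]>0]
        zt=np.percentile(q[:,2],60)
        z=dict(L=.016,S=.014,M=.015,jar=.055,mat=.07,shk=.056)[k]
        w=ray_z(c,b[1],z)[:,:2]
        cc,r=cv2.minEnclosingCircle(w.astype(np.float32))
        print(n,k,b[0].sum(),"zt",zt.round(4),"circ",np.round(cc,4),round(r,4),"mean",ray_z(c,np.argwhere(b[0])[:,::-1],z).mean(0).round(4)[:2], "med",np.median(q,0).round(4))
        if k=="shk":
            t=(abs(q[:,2]-.056)<.004); print(cv2.minAreaRect(q[t][:,:2].astype(np.float32)*1000))
    # points high near shaker
    q=P.reshape(-1,3); 
    sel=(q[:,2]>.16)&(q[:,2]<.36)&(q[:,0]>.3)&(q[:,0]<.8)&(q[:,1]>-.65)&(q[:,1]<-.2)&(c["depth"].ravel()>0)
    idx=np.argwhere(sel)[:,0]; col=g.reshape(-1,3)
    for i in idx[::max(1,len(idx)//40)]: print((i%512,i//512),q[i].round(3),col[i])
E
python3 - <<'E'
import cv2,numpy as np
a=cv2.imread('pics/scene0.png')[90:240,70:330]; b=cv2.imread('pics/side0.png')[60:210,190:450]
cv2.imwrite('pics/crop0.png',np.vstack([cv2.resize(a,(520,300),interpolation=2),cv2.resize(b,(520,300),interpolation=2)]))
E
```

```text
scene L 355 zt 0.0161 circ [0.4534 0.1433] 0.0381 mean [0.4537 0.1438] med [0.4532 0.1437 0.0156]
scene S 201 zt 0.0138 circ [0.6128 0.1787] 0.0241 mean [0.6128 0.1787] med [0.6125 0.1788 0.0133]
scene M 318 zt 0.0147 circ [0.5841 0.3074] 0.0305 mean [0.5844 0.307 ] med [0.5831 0.3071 0.0142]
scene jar 374 zt 0.0453 circ [0.45   0.3081] 0.0479 mean [0.451  0.3088] med [0.4386 0.3095 0.0315]
scene mat 687 zt 0.0702 circ [ 0.5384 -0.1462] 0.0501 mean [ 0.5397 -0.1456] med [ 0.5403 -0.1452  0.0698]
scene shk 15325 zt 0.0564 circ [-0.0523 -0.9077] 1.1166 mean [ 0.0652 -0.7255] med [ 0.2598 -0.6248  0.0532]
((362.4020080566406, -480.50927734375), (995.4021606445312, 298.4531555175781), 58.219032287597656)
(np.int64(93), np.int64(110)) [ 0.547 -0.311  0.315] [102 101  94]
(np.int64(93), np.int64(112)) [ 0.551 -0.309  0.312] [24 24 25]
(np.int64(95), np.int64(113)) [ 0.552 -0.303  0.311] [17 18 19]
(np.int64(95), np.int64(114)) [ 0.553 -0.304  0.308] [14 14 14]
(np.int64(94), np.int64(115)) [ 0.56  -0.302  0.31 ] [16 16 16]
(np.int64(92), np.int64(116)) [ 0.566 -0.303  0.311] [21 22 22]
(np
[... 5073 characters left out ...]
 0.21 ] [128 125 126]
(np.int64(327), np.int64(99)) [ 0.552 -0.293  0.206] [125 124 124]
(np.int64(328), np.int64(100)) [ 0.548 -0.293  0.204] [107 107 107]
(np.int64(325), np.int64(102)) [ 0.554 -0.286  0.197] [127 124 125]
(np.int64(326), np.int64(103)) [ 0.553 -0.292  0.19 ] [129 126 127]
(np.int64(327), np.int64(104)) [ 0.548 -0.29   0.189] [113 112 113]
(np.int64(324), np.int64(106)) [ 0.557 -0.288  0.178] [128 126 127]
(np.int64(325), np.int64(107)) [ 0.552 -0.287  0.176] [129 128 127]
(np.int64(323), np.int64(109)) [ 0.558 -0.284  0.167] [118 116 117]
(np.int64(324), np.int64(110)) [ 0.552 -0.282  0.166] [130 129 129]
(np.int64(325), np.int64(111)) [ 0.548 -0.284  0.162] [123 122 122]
```

View pics/crop0.png

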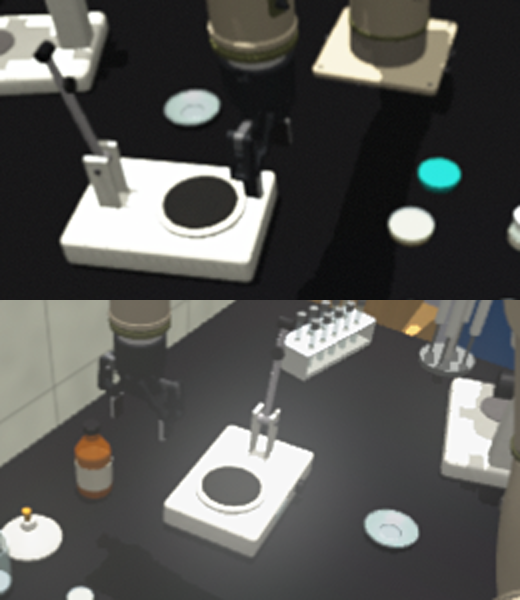

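The crop confirms the mat ellipse, the bracket cheeks, and the bar leaning back past vertical (knob about (0.556,-0.307,0.305)). I'll move above the dishes for a wrist view.

Emit:
jog_arm --pt "0.03 -0.02 0 0 0 0 1" --pt "0.06 -0.04 0 0 0 0 1" --pt "0.09 -0.06 0 0 0 0 1" --pt "0.12 -0.08 0 0 0 0 1" --pt "0.15 -0.095 0 0 0 0 1"

```text
clock: 0.57
position: [0.5284, 0.1513, 0.2563]
ee_rot: [0.707, 0.707, -0.0, -0.0]
ft_force: [1.6, -0.4, 1.1]
grip_width: 1.0
grasp_force: 0.0
```

Emit:
jog_arm --pt "0 0 0 0 0 0 1" --pt "0 0 0 0 0 0 1"

```text
clock: 0.73
position: [0.5291, 0.1521, 0.2564]
ee_rot: [0.706, 0.709, 0.0, -0.0]
ft_force: [-0.3, -1.0, 0.0]
grip_width: 0.999
grasp_force: 0.0
```

Run:
```python
from h import *
c=cam("wrist"); np.savez("w1.npz",**c); cv2.imwrite("pics/w1.png",c["color"][:,:,::-1])
P=pts(c); g=c["color"].astype(int); print(get_obs()["position"], (-c["R"].T@c["t"]).round(3),c["R"].round(3).tolist())
m=((g.max(2)>70)&(P[...,2]>.009)&(P[...,2]<.07)&(c["depth"]>0)).astype(np.uint8)
n,l,s,ce=cv2.connectedComponentsWithStats(m)
for k in range(1,n):
    if s[k,4]<100: continue
    q=P[l==k]; z=np.percentile(q[:,2],70)
    q=q[abs(q[:,2]-z)<.003]
    cc,r=cv2.minEnclosingCircle(q[:,:2].astype(np.float32))
    print(ce[k].round(),s[k,4],"top",z.round(4),np.round(cc,4),round(r,4),q.mean(0).round(4),g[l==k].mean(0).round())
```

```text
[0.52988994 0.15021044 0.25631431] [0.528 0.237 0.374] [[1.0, 0.003, 0.0], [0.003, -0.946, 0.324], [0.001, -0.324, -0.946]]
[152.  12.] 1359 top 0.0547 [0.4281 0.3042] 0.0201 [0.4286 0.2977 0.0549] [194. 198. 191.]
[307.  15.] 1579 top 0.0152 [0.5814 0.3065] 0.0264 [0.5812 0.2994 0.0148] [227. 224. 213.]
[498.  85.] 1648 top 0.0459 [0.7609 0.2358] 0.0269 [0.7736 0.2364 0.0456] [70. 76. 76.]
[452.  82.] 1642 top 0.0557 [0.7346 0.2353] 0.0284 [0.722  0.2361 0.0557] [150. 160. 159.]
[326. 135.] 1062 top 0.0141 [0.6105 0.1788] 0.0209 [0.6106 0.1792 0.0137] [222. 220. 209.]
[ 82. 147.] 2668 top 0.016 [0.3309 0.1632] 0.0334 [0.3313 0.1645 0.0156] [ 10. 206. 195.]
[187. 164.] 2460 top 0.0161 [0.4502 0.1439] 0.033 [0.4505 0.1448 0.0157] [223. 221. 210.]
[459. 179.] 5620 top 0.0279 [0.7737 0.1247] 0.0331 [0.7672 0.1284 0.0277] [219. 217. 204.]
[441. 302.] 1328 top 0.0554 [ 0.7691 -0.0303] 0.0256 [ 0.7624 -0.0235  0.0554] [98. 95. 84.]
[256. 333.] 7019 top 0.0555 [ 0.5294 -0.0974] 0.0937 [ 0.5347 -0.0783  0.0553] [181. 181. 175.]
```

View pics/w1.png

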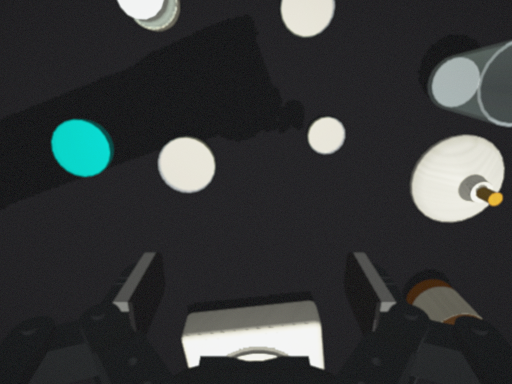

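The wrist view shows large (187,164), medium (307,12), small (326,135), and turquoise (82,147) well clear. World positions: L (0.450,0.144), S (0.6105,0.179), M (0.581,0.307). Going to the large dish.

Emit:
jog_arm --pt "-0.002 -0.03 0.03 0 0 0 1" --pt "-0.004 -0.06 0.065 0 0 0 1" --pt "-0.006 -0.08 0.1 0 0 0 1" --pt "-0.006 -0.08 0.13 0 0 0 1" --pt "-0.006 -0.08 0.15 0 0 0 1"

```text
clock: 1.2
position: [0.4481, 0.1418, 0.1033]
ee_rot: [0.708, 0.706, -0.002, -0.0]
ft_force: [0.9, -1.2, -0.3]
grip_width: 1.003
grasp_force: 0.0
```

Emit:
jog_arm --pt "0 0 0.025 0 0 0 1" --pt "0 0 0.045 0 0 0 1" --pt "0 0 0.06 0 0 0 1" --pt "0 0 0.066 0 0 0 1" --pt "0 0 0.066 0 0 0 1"

```text
clock: 1.62
position: [0.4497, 0.1426, 0.039]
ee_rot: [0.708, 0.706, -0.001, -0.0]
ft_force: [-0.3, 0.1, 0.4]
grip_width: 1.001
grasp_force: 0.0
```

Run:
```python
from h import *
c=cam("wrist"); cv2.imwrite("pics/w2.png",c["color"][:,:,::-1]); o=get_obs(); print(o["position"],o["ee_rot"])
P=pts(c); g=c["color"]; 
# finger points near tip
q=P[(c["depth"]>0)&(abs(P[...,0]-.45)<.065)&(abs(P[...,1]-.144)<.02)&(P[...,2]>.02)&(P[...,2]<.06)]
print(len(q), q.min(0) if len(q) else 0)
for s in (-1,1):
    a=P[(c["depth"]>0)&(s*(P[...,0]-.45)>.036)&(s*(P[...,0]-.45)<.07)&(abs(P[...,1]-.144)<.02)&(P[...,2]>.004)]
    print(s,len(a),np.percentile(a,[1,10,50],axis=0).round(3).tolist() if len(a) else '')
m=((g.min(2)>120)&(abs(P[...,2]-.016)<.004)&(c["depth"]>0)); a=P[m]
print(cv2.minEnclosingCircle(a[:,:2].astype(np.float32)),a.mean(0))
```

```text
[0.45027698 0.14315566 0.04015671] [ 7.07623908e-01  7.06589114e-01 -4.62228708e-04 -1.25190172e-04]
4728 [0.39249222 0.13196354 0.02624105]
-1 10462 [[0.381, 0.135, 0.031], [0.385, 0.141, 0.045], [0.396, 0.154, 0.079]]
1 10495 [[0.487, 0.134, 0.031], [0.492, 0.141, 0.046], [0.503, 0.154, 0.079]]
((0.449419766664505, 0.14316336810588837), 0.03333987668156624) [0.44969577 0.14544869 0.01576477]
```

View pics/w2.png

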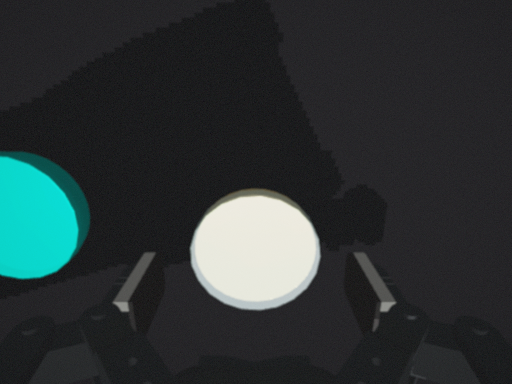

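The dish is centred between the open fingers (255,250); open tips sit about 13 mm ahead of the TCP. Descending, then gripping.

Emit:
jog_arm --pt "0.001 0 0.009 0 0 0 1" --pt "0.001 0 0.016 0 0 0 1" --pt "0.001 0 0.018 0 0 0 1"

```text
clock: 1.92
position: [0.4499, 0.1449, 0.0217]
ee_rot: [0.707, 0.707, -0.0, -0.0]
ft_force: [-0.3, 0.1, -0.3]
grip_width: 1.0
grasp_force: 0.0
```

Emit:
jog_arm --pt "0 0 0 0 0 0 -1" --pt "0 0 0 0 0 0 -1" --pt "0 0 0 0 0 0 -1" --pt "0 0 0 0 0 0 -1" --pt "0 0 0 0 0 0 -1" --grip_force 40

```text
clock: 2.33
position: [0.4503, 0.1451, 0.0228]
ee_rot: [0.707, 0.707, 0.0, 0.0]
ft_force: [-2.1, -0.2, 3.9]
grip_width: 0.752
grasp_force: 44.5
```

Emit:
jog_arm --pt "0 0 0 0 0 0 -1" --pt "0 0 0 0 0 0 -1"

```text
clock: 2.5
position: [0.4503, 0.1451, 0.0228]
ee_rot: [0.707, 0.707, 0.0, 0.0]
ft_force: [-1.9, -0.3, 6.1]
grip_width: 0.754
grasp_force: 44.6
```

Emit:
jog_arm --pt "0 0 -0.01 0 0 0 -1" --pt "0 0 -0.03 0 0 0 -1" --pt "0 0 -0.06 0 0 0 -1" --pt "0 0 -0.1 0 0 0 -1" --pt "0 0 -0.13 0 0 0 -1"

```text
clock: 2.92
position: [0.45, 0.1451, 0.1554]
ee_rot: [0.707, 0.707, 0.001, 0.0]
ft_force: [0.9, 0.4, -0.2]
grip_width: 0.75
grasp_force: 44.3
```

Run:
```python
from h import *
for n in ("wrist0","scene0","side0"):
    c=dict(np.load(n+".npz")); P=pts(c); g=c["color"].astype(int)
    near=(c["depth"]>0)&(abs(P[...,0]-.54)<.09)&(abs(P[...,1]+.146)<.09)
    # mat edge: contour of dark blob, on z=.07; platform outline: z in .066...074
    dark=near&(g.max(2)<90)&(abs(P[...,2]-.07)<.005)
    dark=cv2.morphologyEx(dark.astype(np.uint8),cv2.MORPH_OPEN,np.ones((3,3)))
    cs,_=cv2.findContours(dark,cv2.RETR_EXTERNAL,cv2.CHAIN_APPROX_NONE)
    k=max(cs,key=cv2.contourArea)[:,0]; w=ray_z(c,k,.07)[:,:2]*1000
    print(n,"mat",len(k),cv2.minEnclosingCircle(w.astype(np.float32)),cv2.fitEllipse(w.astype(np.float32)))
    a=P[near&(abs(P[...,2]-.0695)<.004)][:,:2]*1000
    print("  plat",cv2.minEnclosingCircle(a.astype(np.float32)),cv2.fitEllipse(cv2.convexHull(a.astype(np.float32))))
    h=P[(c["depth"]>0)&(abs(P[...,0]-.54)<.14)&(P[...,1]>-.36)&(P[...,1]<0)&(abs(P[...,2]-.056)<.004)][:,:2]*1000
    print("  housing",cv2.minAreaRect(h.astype(np.float32)))
    br=P[(c["depth"]>0)&(abs(P[...,0]-.55)<.05)&(P[...,1]>-.33)&(P[...,1]<-.22)&(P[...,2]>.09)&(P[...,2]<.15)&(g.min(2)>130)]*1000
    if len(br): print("  bracket",np.percentile(br,[3,50,97],axis=0).round(0).tolist())
```

```text
wrist0 mat 241 ((535.660888671875, -146.1592559814453), 53.40982437133789) ((547.1912841796875, -148.54725646972656), (76.27841186523438, 113.6109619140625), 166.3004150390625)
  plat ((536.4903564453125, -147.2881317138672), 64.55420684814453) ((535.8489379882812, -146.99313354492188), (126.6726303100586, 128.4273223876953), 167.8455352783203)
  housing ((538.7200927734375, -167.88031005859375), (177.2924041748047, 220.39108276367188), 7.581317901611328)
scene0 mat 87 ((538.52783203125, -146.09432983398438), 50.780330657958984) ((538.8812866210938, -145.86561584472656), (95.86884307861328, 99.61935424804688), 45.031925201416016)
  plat ((536.3135375976562, -147.6751708984375), 65.42909240722656) ((536.6841430664062, -147.43141174316406), (127.56771850585938, 128.73651123046875), 118.49676513671875)
  housing ((543.0620727539062, -191.9246826171875), (180.6940155029297, 269.0586853027344), 6.8906474113464355)
  bracket [[533.0, -289.0, 92.0], [560.0, -272.0, 145.0], [575.0, -259.0, 150.0]]Traceback (most recent call last):
  File "<stdin>", line 9, in <module>
ValueError: max() iterable argument is empty
```

Emit:
jog_arm --pt "-0.02 0.006 0 0 0 0 -1" --pt "-0.055 0.017 0 0 0 0 -1" --pt "-0.09 0.027 0 0 0 0 -1" --pt "-0.125 0.037 0 0 0 0 -1" --pt "-0.16 0.047 0 0 0 0 -1"

```text
clock: 3.33
position: [0.4971, -0.0166, 0.1531]
ee_rot: [0.707, 0.707, 0.0, 0.0]
ft_force: [1.1, -0.0, -0.8]
grip_width: 0.757
grasp_force: 44.3
```

Emit:
jog_arm --pt "-0.035 0.01 0 0 0 0 -1" --pt "-0.07 0.021 0 0 0 0 -1" --pt "-0.1 0.031 0.01 0 0 0 -1" --pt "-0.121 0.037 0.03 0 0 0 -1" --pt "-0.131 0.039 0.045 0 0 0 -1"

```text
clock: 3.75
position: [0.5363, -0.1498, 0.1071]
ee_rot: [0.708, 0.706, -0.0, 0.001]
ft_force: [-1.4, 0.9, -1.0]
grip_width: 0.757
grasp_force: 44.3
```

Emit:
jog_arm --pt "0 0 0.004 0 0 0 -1" --pt "0 0 0.004 0 0 0 -1" --pt "0 0 0.004 0 0 0 -1"

```text
clock: 4.0
position: [0.5362, -0.1447, 0.1041]
ee_rot: [0.707, 0.708, 0.0, -0.0]
ft_force: [0.1, 0.6, -0.3]
grip_width: 0.754
grasp_force: 44.3
```

Run:
```python
from h import *
o=get_obs(); print(o["position"],o["ee_rot"],o["ft_force"])
c=cam("wrist"); P=pts(c); g=c["color"]
cv2.imwrite("pics/w3.png",g[:,:,::-1])
m=((g.min(2)>120)&(abs(P[...,0]-.536)<.036)&(abs(P[...,1]+.147)<.045)&(P[...,2]>.08)&(P[...,2]<.12)&(c["depth"]>0)); a=P[m]
z=np.percentile(a[:,2],[10,50,90]); print(z,cv2.minEnclosingCircle(a[:,:2].astype(np.float32)),a.mean(0))
```

```text
[ 0.53620347 -0.14473909  0.10405194] [ 7.06686753e-01  7.07526459e-01  3.57419423e-04 -1.18174846e-04] [ 0.07494871  0.57353629 -0.25313175]
[0.09627099 0.09696872 0.09765716] ((0.5356491208076477, -0.14685477316379547), 0.03331715241074562) [ 0.53567727 -0.14433007  0.09701451]
```

Dish centred at (0.5356,-0.1469), underside about 11 mm above the mat.

Emit:
jog_arm --pt "0 0 0.005 0 0 0 -1" --pt "0 0 0.008 0 0 0 -1" --pt "0 0 0.0095 0 0 0 -1" --pt "0 0 0.0105 0 0 0 -1" --pt "0 0 0.0105 0 0 0 -1"

```text
clock: 4.47
position: [0.5361, -0.1457, 0.0929]
ee_rot: [0.707, 0.707, 0.0, -0.0]
ft_force: [-0.2, 1.1, -0.6]
grip_width: 0.755
grasp_force: 44.3
```

Emit:
jog_arm --pt "0 0 0.0007 0 0 0 -1" --pt "0 0 0.0007 0 0 0 -1"

```text
clock: 4.63
position: [0.5361, -0.1458, 0.0928]
ee_rot: [0.707, 0.707, 0.0, 0.0]
ft_force: [-3.3, 0.9, 6.7]
grip_width: 0.75
grasp_force: 45.0
```

Emit:
jog_arm --pt "0 0 0 0 0 0 1" --pt "0 0 0 0 0 0 1" --pt "0 0 0 0 0 0 1" --pt "0 0 0 0 0 0 1" --pt "0 0 0 0 0 0 1"

```text
clock: 5.05
position: [0.536, -0.146, 0.092]
ee_rot: [0.707, 0.707, -0.0, -0.0]
ft_force: [-0.1, -0.4, 0.2]
grip_width: 0.997
grasp_force: 0.0
```

Emit:
jog_arm --pt "0 0 -0.01 0 0 0 1" --pt "0 0 -0.035 0 0 0 1" --pt "0 0 -0.07 0 0 0 1" --pt "0.03 0.003 -0.08 0 0 0 1" --pt "0.06 0.006 -0.08 0 0 0 1"

```text
clock: 5.47
position: [0.5438, -0.0874, 0.1767]
ee_rot: [0.709, 0.706, 0.002, 0.003]
ft_force: [0.6, 1.5, 0.5]
grip_width: 1.0
grasp_force: 0.0
```

Emit:
jog_arm --pt "0.035 0.003 0 0 0 0 1" --pt "0.075 0.007 0 0 0 0 1" --pt "0.11 0.011 0 0 0 0 1" --pt "0.15 0.015 0 0 0 0 1" --pt "0.19 0.019 0 0 0 0 1"

```text
clock: 5.88
position: [0.5611, 0.1055, 0.1732]
ee_rot: [0.707, 0.707, 0.0, 0.0]
ft_force: [0.7, -0.7, -0.6]
grip_width: 0.995
grasp_force: 0.0
```

Emit:
jog_arm --pt "0.04 0.004 0 0 0 0 1" --pt "0.08 0.008 0 0 0 0 1" --pt "0.12 0.012 0 0 0 0 1" --pt "0.15 0.015 0 0 0 0 1" --pt "0.15 0.015 0 0 0 0 1"

```text
clock: 6.3
position: [0.5742, 0.2624, 0.1727]
ee_rot: [0.704, 0.71, 0.001, -0.002]
ft_force: [-0.4, 0.1, 0.1]
grip_width: 0.999
grasp_force: 0.0
```

Run:
```python
from h import *
print(get_obs()["position"])
for n in ("wrist","scene"):
    c=cam(n); P=pts(c); g=c["color"]
    for nm,x,y,zl,zh in (("M",.581,.307,.01,.02),("S",.6105,.179,.009,.018),("L",.536,-.147,.08,.092)):
        m=((g.min(2)>100)&(abs(P[...,0]-x)<.042)&(abs(P[...,1]-y)<.045)&(P[...,2]>zl)&(P[...,2]<zh)&(c["depth"]>0)); a=P[m]
        if len(a): print(n,nm,len(a),cv2.minEnclosingCircle(a[:,:2].astype(np.float32)),a.mean(0).round(4))
```

```text
[0.57424025 0.26243873 0.17270891]
wrist M 3006 ((0.5817331671714783, 0.30757829546928406), 0.02689710073173046) [0.5816 0.3084 0.0147]
wrist S 1224 ((0.6108258366584778, 0.17863665521144867), 0.02147042751312256) [0.6105 0.18   0.0137]
scene M 258 ((0.5814043879508972, 0.30830156803131104), 0.028279442340135574) [0.5838 0.3072 0.0146]
scene S 165 ((0.6116706132888794, 0.1796184629201889), 0.02109050378203392) [0.6126 0.1794 0.0135]
scene L 329 ((0.5367844700813293, -0.1460115760564804), 0.03431689366698265) [ 0.5387 -0.1467  0.0855]
```

Emit:
jog_arm --pt "0.03 0.003 0.025 0 0 0 1" --pt "0.0535 0.0055 0.06 0 0 0 1" --pt "0.0535 0.0055 0.09 0 0 0 1" --pt "0.0535 0.0055 0.11 0 0 0 1" --pt "0.0535 0.0055 0.112 0 0 0 1"

```text
clock: 6.82
position: [0.5798, 0.3046, 0.0558]
ee_rot: [0.708, 0.707, -0.004, -0.0]
ft_force: [0.9, -0.5, 0.2]
grip_width: 1.002
grasp_force: 0.0
```

Emit:
jog_arm --pt "0 0 0.01 0 0 0 1" --pt "0 0 0.022 0 0 0 1" --pt "0 0 0.032 0 0 0 1" --pt "0 0 0.0355 0 0 0 1" --pt "0 0 0.0355 0 0 0 1"

```text
clock: 7.23
position: [0.5813, 0.307, 0.024]
ee_rot: [0.707, 0.707, -0.0, -0.0]
ft_force: [-0.2, -0.6, 0.4]
grip_width: 0.998
grasp_force: 0.0
```

Run:
```python
from h import *
o=get_obs();print(o["position"],o["ft_force"])
c=cam("wrist"); P=pts(c); g=c["color"]
x,y,zl,zh=.581,.307,.01,.02
m=((g.min(2)>100)&(abs(P[...,0]-x)<.032)&(abs(P[...,1]-y)<.045)&(P[...,2]>zl)&(P[...,2]<zh)&(c["depth"]>0)); a=P[m]
print(len(a),cv2.minEnclosingCircle(a[:,:2].astype(np.float32)),a.mean(0).round(4))
```

```text
[0.58128768 0.30701598 0.02395554] [-0.24218505 -0.61389455  0.39613794]
9024 ((0.5815833806991577, 0.3075953722000122), 0.027249811217188835) [0.5814 0.3093 0.0148]
```

Emit:
jog_arm --pt "0 0 0 0 0 0 -1" --pt "0 0 0 0 0 0 -1" --pt "0 0 0 0 0 0 -1" --pt "0 0 0 0 0 0 -1" --pt "0 0 0 0 0 0 -1"

```text
clock: 7.7
position: [0.582, 0.3078, 0.0257]
ee_rot: [0.707, 0.707, 0.001, 0.0]
ft_force: [-1.4, 0.2, 6.0]
grip_width: 0.613
grasp_force: 41.5
```

Emit:
jog_arm --pt "0 0 0 0 0 0 -1" --pt "0 0 0 0 0 0 -1" --pt "0 0 0 0 0 0 -1"

```text
clock: 7.95
position: [0.582, 0.3078, 0.0257]
ee_rot: [0.707, 0.707, 0.001, 0.0]
ft_force: [-1.9, -1.3, 5.8]
grip_width: 0.61
grasp_force: 41.5
```

Emit:
jog_arm --pt "0 0 -0.01 0 0 0 -1" --pt "0 0 -0.03 0 0 0 -1" --pt "0 0 -0.065 0 0 0 -1" --pt "0 0 -0.1 0 0 0 -1" --pt "0 0 -0.13 0 0 0 -1"

```text
clock: 8.37
position: [0.5816, 0.3077, 0.1577]
ee_rot: [0.707, 0.707, 0.001, 0.0]
ft_force: [0.7, -0.2, -0.3]
grip_width: 0.612
grasp_force: 42.1
```

Emit:
jog_arm --pt "-0.03 -0.003 -0.01 0 0 0 -1" --pt "-0.07 -0.007 -0.015 0 0 0 -1" --pt "-0.11 -0.011 -0.015 0 0 0 -1" --pt "-0.15 -0.015 -0.015 0 0 0 -1" --pt "-0.19 -0.019 -0.015 0 0 0 -1"

```text
clock: 8.78
position: [0.5621, 0.1157, 0.1706]
ee_rot: [0.707, 0.707, 0.0, 0.0]
ft_force: [1.3, -0.6, 0.2]
grip_width: 0.612
grasp_force: 42.1
```

Emit:
jog_arm --pt "-0.04 -0.004 0 0 0 0 -1" --pt "-0.08 -0.008 0 0 0 0 -1" --pt "-0.12 -0.012 0 0 0 0 -1" --pt "-0.155 -0.016 0 0 0 0 -1" --pt "-0.185 -0.018 0 0 0 0 -1"

```text
clock: 9.2
position: [0.5437, -0.0705, 0.1705]
ee_rot: [0.708, 0.706, 0.0, 0.0]
ft_force: [0.9, 0.1, 0.3]
grip_width: 0.613
grasp_force: 42.1
```

Emit:
jog_arm --pt "-0.03 -0.003 0 0 0 0 -1" --pt "-0.055 -0.006 0.01 0 0 0 -1" --pt "-0.072 -0.008 0.025 0 0 0 -1" --pt "-0.0795 -0.0085 0.04 0 0 0 -1" --pt "-0.0795 -0.0085 0.045 0 0 0 -1"

```text
clock: 9.62
position: [0.5346, -0.1492, 0.1233]
ee_rot: [0.708, 0.706, -0.001, -0.001]
ft_force: [-0.0, 0.2, -1.2]
grip_width: 0.609
grasp_force: 42.1
```

Emit:
jog_arm --pt "0 0 0 0 0 0 -1" --pt "0 0 0 0 0 0 -1"

```text
clock: 9.78
position: [0.5364, -0.1458, 0.1253]
ee_rot: [0.707, 0.708, 0.0, -0.0]
ft_force: [-0.1, 1.2, -1.1]
grip_width: 0.613
grasp_force: 42.1
```

Run:
```python
from h import *
o=get_obs(); print(o["position"],o["ee_rot"])
c=cam("wrist"); P=pts(c); g=c["color"]; cv2.imwrite("pics/w4.png",g[:,:,::-1])
m=((g.min(2)>110)&(abs(P[...,0]-.536)<.045)&(abs(P[...,1]+.147)<.05)&(P[...,2]>.08)&(P[...,2]<.15)&(c["depth"]>0)); a=P[m]
z=np.percentile(a[:,2],90)
for lo,hi in ((z-.005,z+.004),(.082,.090)):
    b=a[(a[:,2]>lo)&(a[:,2]<hi)]; print(len(b),np.median(b[:,2]),cv2.minEnclosingCircle(b[:,:2].astype(np.float32)))
```

```text
[ 0.53641478 -0.14583658  0.12528739] [ 7.06669879e-01  7.07543330e-01  3.41639114e-04 -3.56050556e-05]
8698 0.11440131581681032 ((0.5360041856765747, -0.13829639554023743), 0.0397680439054966)
2647 0.08574244003037555 ((0.5354079604148865, -0.1427045464515686), 0.03219042718410492)
```

View pics/w4.png

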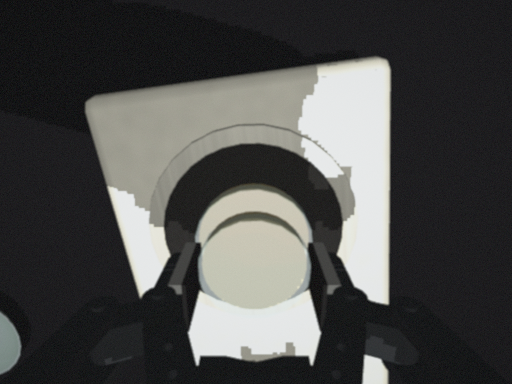

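The medium dish is held level at (255,265), with the large dish visible centred underneath. Lowering the final ~13 mm.

Emit:
jog_arm --pt "0 0 0.005 0 0 0 -1" --pt "0 0 0.009 0 0 0 -1" --pt "0 0 0.0115 0 0 0 -1" --pt "0 0 0.0125 0 0 0 -1" --pt "0 0 0.0125 0 0 0 -1"

```text
clock: 10.25
position: [0.5359, -0.1468, 0.1119]
ee_rot: [0.707, 0.707, -0.0, -0.0]
ft_force: [0.2, -0.8, 0.0]
grip_width: 0.61
grasp_force: 42.1
```

Emit:
jog_arm --pt "0 0 0.0007 0 0 0 -1" --pt "0 0 0.0007 0 0 0 -1"

```text
clock: 10.42
position: [0.5361, -0.1469, 0.1117]
ee_rot: [0.707, 0.707, 0.0, 0.0]
ft_force: [-0.9, 1.2, 2.5]
grip_width: 0.611
grasp_force: 42.3
```

Emit:
jog_arm --pt "0 0 0 0 0 0 1" --pt "0 0 0 0 0 0 1" --pt "0 0 0 0 0 0 1" --pt "0 0 0 0 0 0 1" --pt "0 0 0 0 0 0 1"

```text
clock: 10.83
position: [0.536, -0.147, 0.1114]
ee_rot: [0.707, 0.707, 0.0, 0.0]
ft_force: [0.3, 0.1, -0.9]
grip_width: 1.002
grasp_force: 0.0
```

Emit:
jog_arm --pt "0 0 -0.01 0 0 0 1" --pt "0 0 -0.035 0 0 0 1" --pt "0.01 0.003 -0.06 0 0 0 1" --pt "0.04 0.01 -0.06 0 0 0 1" --pt "0.08 0.02 -0.06 0 0 0 1"

```text
clock: 11.25
position: [0.5568, -0.0698, 0.1743]
ee_rot: [0.709, 0.705, 0.001, 0.002]
ft_force: [0.8, 0.2, -0.6]
grip_width: 0.998
grasp_force: 0.0
```

Emit:
jog_arm --pt "0.04 0.009 0 0 0 0 1" --pt "0.08 0.018 0 0 0 0 1" --pt "0.12 0.027 0 0 0 0 1" --pt "0.16 0.036 0 0 0 0 1" --pt "0.19 0.043 0 0 0 0 1"

```text
clock: 11.67
position: [0.5991, 0.1272, 0.1725]
ee_rot: [0.706, 0.708, 0.001, -0.0]
ft_force: [-0.1, 0.2, -0.2]
grip_width: 1.005
grasp_force: 0.0
```

Emit:
jog_arm --pt "0.03 0.007 0 0 0 0 1" --pt "0.05 0.0115 0.03 0 0 0 1" --pt "0.056 0.012 0.065 0 0 0 1" --pt "0.056 0.012 0.095 0 0 0 1" --pt "0.056 0.012 0.11 0 0 0 1"

```text
clock: 12.08
position: [0.6091, 0.1794, 0.058]
ee_rot: [0.707, 0.708, -0.002, -0.001]
ft_force: [-1.0, -1.0, -0.3]
grip_width: 0.998
grasp_force: 0.0
```

Emit:
jog_arm --pt "0 0 0 0 0 0 1" --pt "0 0 0 0 0 0 1"

```text
clock: 12.25
position: [0.611, 0.1789, 0.0618]
ee_rot: [0.707, 0.707, -0.0, -0.0]
ft_force: [0.1, -0.7, 0.7]
grip_width: 1.001
grasp_force: 0.0
```

Run:
```python
from h import *
print(get_obs()["position"])
for n in ("wrist","scene"):
    c=cam(n); P=pts(c); g=c["color"]
    for nm,x,y,zl,zh in (("S",.6105,.179,.009,.018),("L",.536,-.147,.08,.092),("M",.536,-.147,.096,.105)):
        m=((g.min(2)>100)&(abs(P[...,0]-x)<.04)&(abs(P[...,1]-y)<.045)&(P[...,2]>zl)&(P[...,2]<zh)&(c["depth"]>0)); a=P[m]
        if len(a)>20: print(n,nm,len(a),cv2.minEnclosingCircle(a[:,:2].astype(np.float32)),a.mean(0).round(4))
```

```text
[0.61102518 0.17885162 0.06177593]
wrist S 3613 ((0.6106457114219666, 0.17853279411792755), 0.021179484203457832) [0.6106 0.1797 0.0138]
scene S 45 ((0.6110378503799438, 0.18813711404800415), 0.016889609396457672) [0.6119 0.1923 0.0135]
scene L 128 ((0.5384243130683899, -0.14678390324115753), 0.03321641683578491) [ 0.5524 -0.1393  0.0852]
scene M 226 ((0.5364751815795898, -0.1477985680103302), 0.028651965782046318) [ 0.5385 -0.1464  0.1006]
```

Emit:
jog_arm --pt "0 0 0.012 0 0 0 1" --pt "0 0 0.024 0 0 0 1" --pt "0 0 0.033 0 0 0 1" --pt "0 0 0.0355 0 0 0 1" --pt "0 0 0.0355 0 0 0 1"

```text
clock: 12.77
position: [0.6102, 0.1787, 0.0245]
ee_rot: [0.707, 0.707, -0.001, -0.001]
ft_force: [-0.8, 0.4, 0.2]
grip_width: 1.0
grasp_force: 0.0
```

Emit:
jog_arm --pt "0 0 0 0 0 0 -1" --pt "0 0 0 0 0 0 -1" --pt "0 0 0 0 0 0 -1" --pt "0 0 0 0 0 0 -1" --pt "0 0 0 0 0 0 -1"

```text
clock: 13.18
position: [0.6116, 0.1792, 0.0268]
ee_rot: [0.707, 0.707, 0.001, 0.0]
ft_force: [0.1, -0.5, 4.1]
grip_width: 0.472
grasp_force: 40.4
```

Emit:
jog_arm --pt "0 0 0 0 0 0 -1" --pt "0 0 0 0 0 0 -1" --pt "0 0 0 0 0 0 -1" --pt "0 0 0 0 0 0 -1"

```text
clock: 13.52
position: [0.6116, 0.1792, 0.0267]
ee_rot: [0.707, 0.707, 0.001, 0.0]
ft_force: [-0.6, -0.9, 5.9]
grip_width: 0.468
grasp_force: 40.5
```

Emit:
jog_arm --pt "0 0 -0.01 0 0 0 -1" --pt "0 0 -0.03 0 0 0 -1" --pt "0 0 -0.065 0 0 0 -1" --pt "0 0 -0.1 0 0 0 -1" --pt "0 0 -0.145 0 0 0 -1"

```text
clock: 13.93
position: [0.6099, 0.1787, 0.1682]
ee_rot: [0.707, 0.707, -0.001, -0.001]
ft_force: [1.2, 0.4, 0.0]
grip_width: 0.469
grasp_force: 40.4
```

Emit:
jog_arm --pt "-0.03 -0.007 -0.008 0 0 0 -1" --pt "-0.07 -0.016 -0.015 0 0 0 -1" --pt "-0.11 -0.025 -0.015 0 0 0 -1" --pt "-0.15 -0.035 -0.015 0 0 0 -1" --pt "-0.19 -0.044 -0.015 0 0 0 -1"

```text
clock: 14.35
position: [0.5661, -0.0127, 0.1834]
ee_rot: [0.707, 0.707, 0.0, 0.0]
ft_force: [1.1, 0.6, -0.0]
grip_width: 0.466
grasp_force: 40.4
```

Emit:
jog_arm --pt "-0.04 -0.009 0 0 0 0 -1" --pt "-0.08 -0.018 0 0 0 0 -1" --pt "-0.11 -0.025 0.01 0 0 0 -1" --pt "-0.13 -0.03 0.025 0 0 0 -1" --pt "-0.136 -0.031 0.04 0 0 0 -1"

```text
clock: 14.77
position: [0.5347, -0.1518, 0.1431]
ee_rot: [0.709, 0.705, -0.0, 0.001]
ft_force: [-0.2, 1.2, -0.7]
grip_width: 0.472
grasp_force: 40.4
```

Emit:
jog_arm --pt "0 0 0 0 0 0 -1" --pt "0 0 0 0 0 0 -1" --pt "0 0 0 0 0 0 -1"

```text
clock: 15.02
position: [0.5367, -0.1457, 0.1436]
ee_rot: [0.707, 0.708, 0.001, 0.0]
ft_force: [0.1, -0.1, 0.1]
grip_width: 0.465
grasp_force: 40.4
```

Run:
```python
from h import *
o=get_obs(); print(o["position"],o["ee_rot"])
c=cam("wrist"); P=pts(c); g=c["color"]; cv2.imwrite("pics/w5.png",g[:,:,::-1])
m=((g.min(2)>90)&(abs(P[...,0]-.536)<.03)&(abs(P[...,1]+.147)<.03)&(P[...,2]>.122)&(P[...,2]<.14)&(c["depth"]>0)); b=P[m]
print(len(b),np.percentile(b[:,2],[10,50,90]),cv2.minEnclosingCircle(b[:,:2].astype(np.float32)))
```

```text
[ 0.53672756 -0.14573066  0.14363034] [7.06565250e-01 7.07647648e-01 5.45515405e-04 2.35271232e-04]
5246 [0.12991003 0.13067535 0.13140208] ((0.5357767343521118, -0.1414409726858139), 0.02587592974305153)
```

View pics/w5.png

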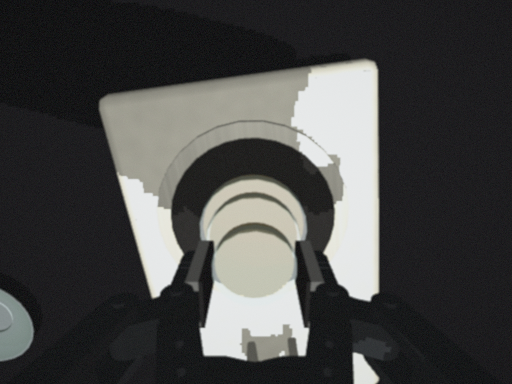

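The small dish (253,262) is held level above the centred medium and large; it is about 15.5 mm above its seat.

Emit:
jog_arm --pt "0 0 0.006 0 0 0 -1" --pt "0 0 0.011 0 0 0 -1" --pt "0 0 0.0135 0 0 0 -1" --pt "0 0 0.0145 0 0 0 -1" --pt "0 0 0.0145 0 0 0 -1"

```text
clock: 15.48
position: [0.5359, -0.1467, 0.1279]
ee_rot: [0.707, 0.707, -0.0, -0.0]
ft_force: [0.6, 0.2, -1.1]
grip_width: 0.463
grasp_force: 40.3
```

Emit:
jog_arm --pt "0 0 0.0007 0 0 0 -1" --pt "0 0 0.0007 0 0 0 -1"

```text
clock: 15.65
position: [0.5361, -0.1469, 0.1277]
ee_rot: [0.707, 0.707, 0.0, 0.0]
ft_force: [-1.5, 1.2, 3.0]
grip_width: 0.474
grasp_force: 40.7
```

Emit:
jog_arm --pt "0 0 0 0 0 0 1" --pt "0 0 0 0 0 0 1" --pt "0 0 0 0 0 0 1" --pt "0 0 0 0 0 0 1" --pt "0 0 0 0 0 0 1"

```text
clock: 16.07
position: [0.536, -0.147, 0.1273]
ee_rot: [0.707, 0.707, 0.0, 0.0]
ft_force: [-0.4, 0.3, 0.3]
grip_width: 0.999
grasp_force: 0.0
```

Emit:
jog_arm --pt "0 0 -0.01 0 0 0 1" --pt "0 0 -0.035 0 0 0 1" --pt "0 0 -0.07 0 0 0 1" --pt "0 0 -0.11 0 0 0 1" --pt "0 0 -0.15 0 0 0 1"

```text
clock: 16.48
position: [0.5355, -0.1469, 0.2797]
ee_rot: [0.707, 0.707, -0.0, -0.0]
ft_force: [1.1, 0.4, -0.5]
grip_width: 0.998
grasp_force: 0.0
```

Emit:
jog_arm --pt "0 0 -0.035 0 0 -0.06 1" --pt "0 0 -0.07 0 0 -0.122 1" --pt "0 0 -0.083 0 0 -0.122 1" --pt "0 0 -0.083 0 0 -0.122 1"

```text
clock: 16.82
position: [0.5369, -0.1473, 0.3656]
ee_rot: [0.663, 0.749, 0.002, 0.003]
ft_force: [-0.2, 0.2, 0.4]
grip_width: 1.004
grasp_force: 0.0
```

Run:
```python
from h import *
o=get_obs(); print(o["position"],o["ee_rot"])
y=np.array([-.122,.9925]); H=np.array([.552,-.2762,.129])
for n in ("wrist","scene","side"):
    c=cam(n); P=pts(c); g=c["color"]
    if n=="wrist": cv2.imwrite("pics/w6.png",g[:,:,::-1])
    b=P[(c["depth"]>0)&(g.min(2)>100)&(abs(P[...,0]-.536)<.04)&(abs(P[...,1]+.147)<.045)]
    for nm,zl,zh in (("S",.111,.12),("M",.097,.105),("L",.082,.09)):
        a=b[(b[:,2]>zl)&(b[:,2]<zh)]
        if len(a)>20: print(n,nm,len(a),cv2.minEnclosingCircle(a[:,:2].astype(np.float32)))
    q=P[(c["depth"]>0)&(abs(P[...,0]-.556)<.03)&(abs(P[...,1]+.30)<.04)&(P[...,2]>.16)&(P[...,2]<.33)]-H
    if len(q)<20: continue
    lx=q[:,0]*.9925+q[:,1]*.122; ly=q[:,:2]@y; lz=q[:,2]
    s=(lz<.10); print(n,len(q),"bar slope",np.polyfit(lz[s],ly[s],1),"lx med",np.median(lx[s]))
    k=lz>.158; 
    print(" knob n",k.sum(),"lx",np.percentile(lx[k],[2,98]),"ly",np.percentile(ly[k],[2,50,98]),"lz",np.percentile(lz[k],[50,98]))
```

```text
[ 0.53694386 -0.14727548  0.36555754] [0.66265833 0.74891269 0.00193211 0.00315994]
wrist S 951 ((0.5359819531440735, -0.14701436460018158), 0.021035686135292053)
wrist M 509 ((0.5362234711647034, -0.14671386778354645), 0.026914158836007118)
wrist L 552 ((0.5361056327819824, -0.14706100523471832), 0.032839979976415634)
wrist 1251 bar slope [-0.19184386  0.0038269 ] lx med 0.00044662096758908644Traceback (most recent call last):
  File "<stdin>", line 16, in <module>
    return _quantile_unchecked(
        a, q, axis, out, overwrite_input, method, keepdims, weights)
    return _ureduce(a,
                    func=_quantile_ureduce_func,
    ...<5 lines>...
                    overwrite_input=overwrite_input,
                    method=method)
    r = func(a, **kwargs)
    result = _quantile(arr,
                       quantiles=q,
    ...<2 lines>...
                       out=out,
                       weights=wgt)
    slices_having_nans = np.isnan(arr[-1, ...])
                                  ~~~^^^^^^^^^
IndexError: index -1 is out of bounds for axis 0 with size 0
```

View pics/w6.png

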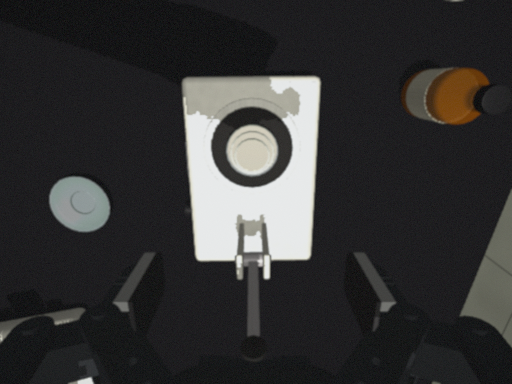

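The stack is concentric within 1 mm (253,150). The bar leans at about 1.76 rad, and the knob (253,347) lies on the tool's midline. Moving over the knob.

Emit:
jog_arm --pt "-0.03 0 0 0 0 0 1" --pt "-0.065 0 0 0 0 0 1" --pt "-0.1 0 0 0 0 0 1" --pt "-0.135 0 0 0 0 0 1" --pt "-0.164 0 0 0 0 0 1"

```text
clock: 17.28
position: [0.5552, -0.3121, 0.359]
ee_rot: [0.663, 0.748, -0.001, -0.001]
ft_force: [0.6, -0.3, -0.6]
grip_width: 0.999
grasp_force: 0.0
```

Emit:
jog_arm --pt "0 0 0 0 0 0 1" --pt "0 0 0 0 0 0 1" --pt "0 0 0 0 0 0 1"

```text
clock: 17.53
position: [0.5559, -0.3091, 0.3593]
ee_rot: [0.663, 0.749, 0.0, -0.001]
ft_force: [-0.4, -0.2, -0.6]
grip_width: 1.0
grasp_force: 0.0
```

Run:
```python
from h import *
from scipy.spatial.transform import Rotation as R
o=get_obs(); print(o["position"],R.from_quat(o["ee_rot"]).as_matrix().round(3).tolist())
H=np.array([.552,-.2762,.129]);y=np.array([-.122,.9925])
for n in ("scene","side"):
    c=cam(n); P=pts(c)
    q=P[(c["depth"]>0)&(abs(P[...,0]-.556)<.03)&(abs(P[...,1]+.31)<.03)&(P[...,2]>.285)&(P[...,2]<.32)]-H
    if len(q)<5: print(n,len(q)); continue
    lx=q[:,0]*.9925+q[:,1]*.122; ly=q[:,:2]@y
    print(n,len(q),np.percentile(np.c_[lx,ly,q[:,2]],[5,50,95],axis=0).round(4).tolist())
```

```text
[ 0.5559073  -0.30905796  0.35934088] [[-0.122, 0.993, -0.001], [0.993, 0.122, 0.001], [0.001, -0.001, -1.0]]
scene 107 [[-0.0076, -0.0394, 0.1589], [0.0055, -0.0304, 0.1785], [0.0156, -0.0258, 0.1862]]
side 64 [[-0.0138, -0.0402, 0.1601], [-0.0027, -0.0296, 0.1769], [0.01, -0.0256, 0.1844]]
```

Emit:
jog_arm --pt "0 0 0.015 0 0 0 1" --pt "0 0 0.03 0 0 0 1" --pt "0 0 0.042 0 0 0 1" --pt "0 0 0.046 0 0 0 1" --pt "0 0 0.046 0 0 0 1" --grip_force 25

```text
clock: 18.05
position: [0.5558, -0.3089, 0.3133]
ee_rot: [0.662, 0.749, -0.0, -0.001]
ft_force: [0.0, 0.6, 0.4]
grip_width: 0.995
grasp_force: 0.0
```

Emit:
jog_arm --pt "0 0 0 0 0 0 -1" --pt "0 0 0 0 0 0 -1" --pt "0 0 0 0 0 0 -1" --pt "0 0 0 0 0 0 -1" --pt "0 0 0 0 0 0 -1"

```text
clock: 18.47
position: [0.5566, -0.3098, 0.315]
ee_rot: [0.663, 0.749, 0.001, 0.001]
ft_force: [29.6, -0.7, 7.9]
grip_width: 0.3
grasp_force: 17.8
```

Emit:
jog_arm --pt "0 0 0 0 0 0 -1" --pt "0 0 0 0 0 0 -1" --pt "0 0 0 0 0 0 -1" --pt "0 0 0 0 0 0 -1" --pt "0 0 0 0 0 0 -1"

```text
clock: 18.88
position: [0.5569, -0.3096, 0.3151]
ee_rot: [0.662, 0.749, 0.001, 0.001]
ft_force: [5.2, -0.6, 2.7]
grip_width: 0.297
grasp_force: 29.6
```

Run:
```python
from h import *
o=get_obs(); print(o["position"],o["grip_width"],o["grasp_force"])
a0=1.76
a=np.r_[np.linspace(1.76,.0,36)[0:]]
d=np.c_[.18*(np.cos(a)-np.cos(a0)), -.18*(np.sin(a)-np.sin(a0))]*1000
for i in range(0,35,5): print([ (round(x,1),round(z,1)) for x,z in d[i+1:i+6]-d[i]], a[min(i+5,35)].round(2))
```

```text
[ 0.55690414 -0.30955849  0.31512053] 0.2968180519443214 29.604649543762207
[(np.float64(8.9), np.float64(-1.5)), (np.float64(17.9), np.float64(-2.5)), (np.float64(27.0), np.float64(-3.1)), (np.float64(36.0), np.float64(-3.2)), (np.float64(45.0), np.float64(-2.9))] 1.51
[(np.float64(9.0), np.float64(0.8)), (np.float64(18.0), np.float64(2.0)), (np.float64(26.9), np.float64(3.7)), (np.float64(35.7), np.float64(5.9)), (np.float64(44.3), np.float64(8.4))] 1.26
[(np.float64(8.5), np.float64(3.0)), (np.float64(16.9), np.float64(6.4)), (np.float64(25.1), np.float64(10.3)), (np.float64(33.1), np.float64(14.5)), (np.float64(40.9), np.float64(19.2))] 1.01
[(np.float64(7.5), np.float64(5.0)), (np.float64(14.8), np.float64(10.4)), (np.float64(21.8), np.float64(16.2)), (np.float64(28.4), np.float64(22.3)), (np.float64(34.8), np.float64(28.8))] 0.75
[(np.float64(6.0), np.float64(6.7)), (np.float64(11.7), np.float64(13.8)), (np.float64(17.0), np.float64(21.1)), (np.float64(22.0), np.float64(28.7)), (np.float64(26.5), np.float64(36.5))] 0.5
[(np.float64(4.2), np.float64(8.0)), (np.float64(7.9), np.float64(16.3)), (np.float64(11.2), np.float64(24.7)), (np.float64(14.2), np.float64(33.3)), (np.float64(16.6), np.float64(42.0))] 0.25
[(np.float64(2.0), np.float64(8.8)), (np.float64(3.6), np.float64(17.7)), (np.float64(4.8), np.float64(26.7)), (np.float64(5.4), np.float64(35.7)), (np.float64(5.7), np.float64(44.8))] 0.0
```

Emit:
jog_arm --pt "0.009 0 -0.0015 0 0 0 -1" --pt "0.018 0 -0.0025 0 0 0 -1" --pt "0.027 0 -0.003 0 0 0 -1" --pt "0.036 0 -0.003 0 0 0 -1" --pt "0.045 0 -0.003 0 0 0 -1"

```text
clock: 19.3
position: [0.551, -0.2651, 0.3178]
ee_rot: [0.663, 0.749, 0.0, 0.001]
ft_force: [5.7, -2.0, -2.8]
grip_width: 0.292
grasp_force: 28.9
```

Emit:
jog_arm --pt "0.009 0 0.001 0 0 0 -1" --pt "0.018 0 0.002 0 0 0 -1" --pt "0.027 0 0.0035 0 0 0 -1" --pt "0.0355 0 0.006 0 0 0 -1" --pt "0.0445 0 0.0085 0 0 0 -1"

```text
clock: 19.72
position: [0.5452, -0.2206, 0.3093]
ee_rot: [0.663, 0.749, 0.0, 0.001]
ft_force: [4.4, -1.4, 1.1]
grip_width: 0.3
grasp_force: 29.5
```

Low forces, so I'll continue along the arc.

Emit:
jog_arm --pt "0.0085 0 0.003 0 0 0 -1" --pt "0.017 0 0.0065 0 0 0 -1" --pt "0.025 0 0.0105 0 0 0 -1" --pt "0.033 0 0.0145 0 0 0 -1" --pt "0.041 0 0.019 0 0 0 -1"

```text
clock: 20.13
position: [0.5398, -0.1794, 0.2896]
ee_rot: [0.663, 0.749, -0.0, -0.0]
ft_force: [2.5, 0.0, 1.5]
grip_width: 0.298
grasp_force: 30.3
```

Emit:
jog_arm --pt "0.0075 0 0.005 0 0 0 -1" --pt "0.015 0 0.0105 0 0 0 -1" --pt "0.022 0 0.016 0 0 0 -1" --pt "0.0285 0 0.0225 0 0 0 -1" --pt "0.035 0 0.029 0 0 0 -1"

```text
clock: 20.55
position: [0.5353, -0.1444, 0.2601]
ee_rot: [0.663, 0.749, -0.0, -0.001]
ft_force: [-0.3, 1.9, 3.1]
grip_width: 0.297
grasp_force: 31.8
```

Emit:
jog_arm --pt "0.006 0 0.0065 0 0 0 -1" --pt "0.0115 0 0.014 0 0 0 -1" --pt "0.017 0 0.021 0 0 0 -1" --pt "0.022 0 0.0285 0 0 0 -1" --pt "0.0265 0 0.0365 0 0 0 -1"

```text
clock: 20.97
position: [0.5319, -0.1183, 0.2234]
ee_rot: [0.663, 0.749, -0.0, -0.001]
ft_force: [-3.9, 2.9, 4.3]
grip_width: 0.295
grasp_force: 33.6
```

Emit:
jog_arm --pt "0.004 0 0.008 0 0 0 -1" --pt "0.008 0 0.0165 0 0 0 -1" --pt "0.011 0 0.0245 0 0 0 -1" --pt "0.014 0 0.0335 0 0 0 -1" --pt "0.0165 0 0.042 0 0 0 -1"

```text
clock: 21.38
position: [0.5297, -0.1019, 0.1809]
ee_rot: [0.663, 0.749, -0.0, -0.001]
ft_force: [-2.2, 3.6, 3.1]
grip_width: 0.299
grasp_force: 35.3
```

Emit:
jog_arm --pt "0.002 0 0.009 0 0 0 -1" --pt "0.0035 0 0.017 0 0 0 -1" --pt "0.0045 0 0.024 0 0 0 -1" --pt "0.005 0 0.029 0 0 0 -1" --pt "0.005 0 0.031 0 0 0 -1"

```text
clock: 21.8
position: [0.5291, -0.0967, 0.1496]
ee_rot: [0.662, 0.749, -0.0, -0.001]
ft_force: [-4.3, 6.5, 1.7]
grip_width: 0.292
grasp_force: 36.4
```

Run:
```python
from h import *
o=get_obs(); print(o["position"],o["ft_force"])
H=np.array([.552,-.2762,.129]);y=np.array([-.122,.9925])
for n in ("scene","side"):
    c=cam(n); P=pts(c); g=c["color"]; q=P-H
    lx=q[...,0]*.9925+q[...,1]*.122; ly=q[...,:2]@y
    s=(c["depth"]>0)&(abs(lx)<.005)&(ly>.03)&(ly<.11)&(q[...,2]>-.005)&(q[...,2]<.05)
    if s.sum()>5: print(n,s.sum(),"bar top slope",np.polyfit(ly[s],q[...,2][s],1))
```

```text
[ 0.52907055 -0.09674976  0.14964929] [-4.29567956  6.5266819   1.65141426]
scene 82 bar top slope [0.10402315 0.00336879]
side 12 bar top slope [0.11000493 0.00226227]
```

Emit:
jog_arm --pt "0 0 0.002 0 0 0 -1" --pt "0 0 0.004 0 0 0 -1" --pt "0 0 0.005 0 0 0 -1" --pt "0 0 0.005 0 0 0 -1"

```text
clock: 22.23
position: [0.529, -0.0965, 0.145]
ee_rot: [0.662, 0.749, -0.0, -0.001]
ft_force: [-4.0, 7.4, -0.2]
grip_width: 0.301
grasp_force: 36.4
```

Emit:
jog_arm --pt "0 0 0.001 0 0 0 -1" --pt "0 0 0.002 0 0 0 -1" --pt "0 0 0.002 0 0 0 -1"

```text
clock: 22.48
position: [0.529, -0.0965, 0.1431]
ee_rot: [0.662, 0.749, -0.0, -0.001]
ft_force: [-3.4, 6.1, 0.8]
grip_width: 0.298
grasp_force: 36.6
```

Run:
```python
from h import *
o=get_obs(); print(o["position"],o["ft_force"])
H=np.array([.552,-.2762,.129]);y=np.array([-.122,.9925])
for n in ("scene","side"):
    c=cam(n); P=pts(c); g=c["color"]; q=P-H
    lx=q[...,0]*.9925+q[...,1]*.122; ly=q[...,:2]@y
    s=(c["depth"]>0)&(abs(lx)<.005)&(ly>.03)&(ly<.11)&(q[...,2]>-.005)&(q[...,2]<.05)
    if s.sum()>5: print(n,s.sum(),"bar top slope",np.polyfit(ly[s],q[...,2][s],1))
```

```text
[ 0.5290047  -0.09646878  0.14305045] [-3.35885434  6.07541758  0.83281754]
scene 89 bar top slope [0.068553   0.00321835]
side 12 bar top slope [0.05288755 0.00398715]
```

Emit:
jog_arm --pt "0 0 0.001 0 0 0 -1" --pt "0 0 0.002 0 0 0 -1" --pt "0 0 0.002 0 0 0 -1"

```text
clock: 22.83
position: [0.529, -0.0964, 0.1411]
ee_rot: [0.662, 0.749, -0.0, -0.001]
ft_force: [-3.6, 6.2, -0.2]
grip_width: 0.297
grasp_force: 36.6
```

Emit:
jog_arm --pt "0 0 0.001 0 0 0 -1" --pt "0 0 0.001 0 0 0 -1"

```text
clock: 23.0
position: [0.529, -0.0964, 0.1401]
ee_rot: [0.662, 0.749, -0.0, -0.001]
ft_force: [-3.6, 7.6, 0.6]
grip_width: 0.295
grasp_force: 36.7
```

Emit:
jog_arm --pt "0 0 0.001 0 0 0 -1" --pt "0 0 0.001 0 0 0 -1"

```text
clock: 23.17
position: [0.529, -0.0964, 0.1391]
ee_rot: [0.662, 0.749, -0.0, -0.001]
ft_force: [-3.3, 7.4, 0.3]
grip_width: 0.297
grasp_force: 36.7
```

Emit:
jog_arm --pt "0 0 0 0 0 0 1" --pt "0 0 0 0 0 0 1" --pt "0 0 0 0 0 0 1" --pt "0 0 0 0 0 0 1" --pt "0 0 0 0 0 0 1"

```text
clock: 23.58
position: [0.53, -0.0982, 0.1403]
ee_rot: [0.663, 0.749, 0.0, 0.0]
ft_force: [-0.1, 1.1, 0.5]
grip_width: 0.98
grasp_force: 0.0
```

Emit:
jog_arm --pt "0 0 -0.01 0 0 0 1" --pt "0 0 -0.035 0 0 0 1" --pt "0 0 -0.07 0 0 0 1" --pt "0 0 -0.11 0 0 0 1" --pt "0 0 -0.15 0 0 0 1"

```text
clock: 24.0
position: [0.5294, -0.0979, 0.2928]
ee_rot: [0.663, 0.749, -0.0, -0.0]
ft_force: [0.5, -0.3, 1.3]
grip_width: 1.001
grasp_force: 0.0
```

Emit:
jog_arm --pt "0.03 0 0 0 0 0 1" --pt "0.06 0 0 0 0 0 1" --pt "0.09 0 0 0 0 0 1" --pt "0.1 0 0 0 0 0 1" --pt "0.1 0 0 0 0 0 1"

```text
clock: 24.42
position: [0.5176, 0.0046, 0.2914]
ee_rot: [0.661, 0.75, 0.001, 0.0]
ft_force: [0.6, -0.4, -0.0]
grip_width: 0.999
grasp_force: 0.0
```

```bash
cat > ang.py <<'E'
from h import *
H=np.array([.552,-.2762,.129]);y=np.array([-.122,.9925])
for n in ("wrist","scene","side"):
    c=cam(n); P=pts(c); g=c["color"]; q=P-H
    if n=="wrist": cv2.imwrite("pics/w9.png",g[:,:,::-1])
    lx=q[...,0]*.9925+q[...,1]*.122; ly=q[...,:2]@y; ok=c["depth"]>0
    s=ok&(abs(lx)<.005)&(ly>.03)&(ly<.11)&(q[...,2]>-.005)&(q[...,2]<.05)
    k=ok&(abs(lx)<.011)&(abs(ly-.18)<.012)&(q[...,2]>-.015)&(q[...,2]<.05)
    if s.sum()>5: print(n,s.sum(),"bar slope",np.polyfit(ly[s],q[...,2][s],1))
    if k.sum()>5: print(n,k.sum(),"knob top lz",np.percentile(q[...,2][k],[50,95]))
    b=P[ok&(g.min(2)>90)&(abs(P[...,0]-.536)<.04)&(abs(P[...,1]+.147)<.045)]
    for nm,zl,zh in (("S",.111,.12),("M",.097,.105),("L",.082,.09)):
        a=b[(b[:,2]>zl)&(b[:,2]<zh)]
        if len(a)>20: print(n,nm,len(a),cv2.minEnclosingCircle(a[:,:2].astype(np.float32)),np.median(a[:,2]))
E
python3 ang.py
```

```text
wrist 270 bar slope [-4.00804446e-05  3.69833525e-03]
wrist 459 knob top lz [0.00721207 0.00986385]
wrist S 461 ((0.5358406901359558, -0.1467316448688507), 0.021159622818231583) 0.11465718929206813
wrist M 330 ((0.5356374979019165, -0.1461852490901947), 0.027119288221001625) 0.10073164497205445
wrist L 358 ((0.5362061262130737, -0.14639808237552643), 0.03304574638605118) 0.08561603784488425
scene 82 bar slope [-0.01358323  0.0041993 ]
scene 50 knob top lz [0.0074558  0.01062353]
scene S 69 ((0.5388650298118591, -0.1480759084224701), 0.020682021975517273) 0.11458019539575408
scene M 92 ((0.5384727716445923, -0.14665280282497406), 0.02761835604906082) 0.10091293762260184
scene L 109 ((0.538077175617218, -0.1479375958442688), 0.03347530588507652) 0.08570505524993907
side 34 bar slope [0.00874841 0.00190881]
side 34 knob top lz [0.00510194 0.01046954]
side S 36 ((0.5320741534233093, -0.14861470460891724), 0.02157498709857464) 0.11434255767747953
side M 29 ((0.5325732231140137, -0.14841847121715546), 0.026409782469272614) 0.09982105514993929
side L 64 ((0.5308512449264526, -0.14718687534332275), 0.033180393278598785) 0.08512979963428816
```

The hold-down arm is level and the stack is centred. I'll wait briefly for it to settle, then hand in.

Emit:
jog_arm --pt "0 0 0 0 0 0 1" --pt "0 0 0 0 0 0 1" --pt "0 0 0 0 0 0 1" --pt "0 0 0 0 0 0 1" --pt "0 0 0 0 0 0 1"

```text
clock: 24.98
position: [0.5178, 0.0011, 0.2903]
ee_rot: [0.663, 0.749, -0.0, 0.0]
ft_force: [0.6, -0.5, 0.4]
grip_width: 0.997
grasp_force: 0.0
```

Emit:
jog_arm --pt "0 0 0 0 0 0 1" --pt "0 0 0 0 0 0 1" --pt "0 0 0 0 0 0 1" --pt "0 0 0 0 0 0 1" --pt "0 0 0 0 0 0 1"

```text
clock: 25.4
position: [0.5178, 0.0014, 0.2904]
ee_rot: [0.663, 0.749, 0.0, 0.0]
ft_force: [-0.7, 0.2, 0.0]
grip_width: 1.0
grasp_force: 0.0
```

Emit:
jog_arm --pt "0 0 0 0 0 0 1" --pt "0 0 0 0 0 0 1" --pt "0 0 0 0 0 0 1" --pt "0 0 0 0 0 0 1" --pt "0 0 0 0 0 0 1"

```text
clock: 25.82
position: [0.5178, 0.0014, 0.2904]
ee_rot: [0.663, 0.749, 0.0, 0.0]
ft_force: [0.1, -0.8, 0.2]
grip_width: 1.001
grasp_force: 0.0
```

```bash
python3 ang.py | grep -E "wrist|slope"; python3 -c "
from h import *
print(workorder.hand_in())"
```

```text
wrist 282 bar slope [0.00216355 0.0035413 ]
wrist 483 knob top lz [0.00698941 0.0098827 ]
wrist S 458 ((0.5360971093177795, -0.14711272716522217), 0.021105734631419182) 0.11472715539104254
wrist M 332 ((0.5360218286514282, -0.14566472172737122), 0.027164341881871223) 0.10069956846771079
wrist L 354 ((0.5358906984329224, -0.14657334983348846), 0.032843172550201416) 0.08559498616165165
scene 91 bar slope [-0.00868023  0.00371984]
side 35 bar slope [-0.01341137  0.00392505]
the job is handed in; nothing more can be done
None
```

Job handed in at about 26 s with no verdict returned: by the wrist camera the three dishes are stacked within about 2 mm of the platform's centre and the hold-down arm is level on the small dish; pad force was not measured.

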